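# Lay the yellow tamper in the slanted rest

### The job

Three tampers for pressing pickles into jars lie flat on the white chopping board. Take the yellow-handled one and, without dropping it, lay it in the blue slanted rest, between the cheeks of both cradles, with its dark metal foot down against or close to the end stop and its yellow handle up the slope, so that a packer can next take it at a slant; then let go. Leave the red and the black tampers where they lie.

Things in the scene. Friction and masses are not known exactly. Their poses are not given: they have to be found in the camera images.
- tamper_yellow: Tool 250 mm long, about 0.25 kg, lying flat on an 8 mm white board. x axis runs foot to handle, z up. Dark metal foot 30 x 30 mm square, x -120 to -60 mm; bare steel shaft, 18 mm diameter, x -60 to +50; yellow handle 30 x 30 mm square, x +50 to +130. Origin: on the tool's axis, in the shaft near the centre of mass, 15 mm above the tool's underside.
- tamper_red: The same tool with a red handle, a bystander lying on the same board (the three lie side by side, about 95 mm apart). Same origin and axes.
- tamper_black: The same tool with a black handle, a bystander lying on the same board. Same origin and axes.
- bed: Fixed blue rest, sloping 30 deg: x up the slope, away from the robot; z square off it. A tool lies right when its origin and axes match these (origin 108 mm up; cradle floors at z = -15 mm). Low cradle x -128 to -64 mm, its lower end shut by a stop 26 mm high; high cradle x +65 to +115; cheeks 18 mm high, 50 mm apart inside. Between the cradles a gap for fingers, open to z = -48 mm.

How it is judged (in metres and radians):
At the end, for the whole second after the job is handed in: The yellow tamper lies at rest and released in the slanted rest, handle up the slope: its origin within 20 mm along, 15 mm across and 10 mm square off the slope of the bed's origin, its axis within 10 degrees of the bed's slope. The red and the black tampers are within 30 mm of where they started (x of tamper_yellow in the frame of bed between -0.02 and 0.02 m and y of tamper_yellow in the frame of bed between -0.015 and 0.015 m and z of tamper_yellow in the frame of bed between -0.01 and 0.01 m and angle between the x axis of tamper_yellow and the x axis of bed, either way round below 0.18 rad and angle between tamper_yellow's own x axis and vertical below 1.4 rad and linear speed of tamper_yellow below 0.02 m/s and distance of each of tamper_red, tamper_black from where it was at the start of the episode below 0.03 m); the robot touches nothing.
It fails at once if the yellow tamper is dropped (falls free of the fingers at over 0.7 m/s, a drop of some 25 mm) (contact force between the fingers and tamper_yellow below 0.05 N and linear speed of tamper_yellow above 0.7 m/s).
It fails at once if the red or the black tamper is moved by more than 30 mm (distance of any of tamper_red, tamper_black from where it was at the start of the episode above 0.03 m).
It also fails if it takes over 35 s, if anything falls off the work surface, if the arm or the gripper's body presses on something with over 40 N, if the wrist force passes 120 N, or if a joint passes its speed limit or range.

### The arm

A 6-joint arm with a two-finger parallel gripper is mounted at the origin on the work surface. World frame = base frame: x ahead of the robot, y to its left, z up, the work surface at z = 0. Lengths are in mm, angles in rad, forces in N, time in s.
With the tool pointing down it reaches from about 275 to 1000 mm from the base axis. Payload 8.4 kg.
Tool frame: the origin (TCP) lies at the very end of the fingers, on their centre line; the grasp point (between the pads) lies 19 mm behind it (r.tcp_to_grasp is the distance from the TCP to the grasp point, in mm); z points along the fingers, y is the line along which they close (so a half turn about z gives the same grasp; the last joint's range is limited). The gripper opens to 85 mm and grips with 20 to 120 N. Pads are 22 mm wide; open, the fingers measure 114 mm over their backs; the gripper's body (76 mm by 85 mm) begins 54 mm behind the grasp point. The pads swing forward as they close: fully open they stand 13 mm farther back than shut.
Start: joints at [-1.297, 0.353, 1.633, -0, 1.155, -0.002], TCP at [170.196, -601.383, 231.281] pointing down, gripper open.
Joint ranges: [-2.63, 2.63], [-0.92, 2.1], [0.06, 2.66], [-1.3, 4.44], [0, 2.69], [-3.02, 3.02]. Speed limits (rad/s): [2.22, 2.22, 2.79, 3.14, 3.14, 3.14].

### API

Orientations are given as [roll, pitch, yaw] about the fixed x, y, z axes, in that order (R = Rz(yaw) Ry(pitch) Rx(roll)).
In Python, from rig import r gives the robot as it stands. The module is installed in compiled form; this text tells all that it offers.
- The arm moves only by the tool play_rows, never from a script. Its argument "rows" is a list of rows, each an object with "dp": the shift along the tool's x, y, z in units of 40 mm (1.0 is 40 mm), a list of three; "turn": the turn, a rotation vector about the tool's x, y, z in units of 6 degrees (1.0 is 6 degrees), a list of three; "fingers": the closure, from 0 (fully open) to 1 (shut). In form: [{"dp": [tx, ty, tz], "turn": [wx, wy, wz], "fingers": fingers}, ...]. A call has 1 to 5 rows; each row shifts and turns the commanded pose from where the row before left it, along the tool's axes as they then stand; what a row does not reach is not made up. A row lasts 1/12 s, in which the tool goes at most 41.7 mm and 7.16 degrees, less where a joint would pass 70% of its speed; a pose out of reach is approached as far as the arm can. A call is refused whole if a number of a shift passes 1 or a number of a turn 1, either way. A call with a gripper value outside its range is refused whole. The fingers move at their own pace and stop on an object; "force" is the grip in N (left out, the last holds). Time passes only in rows, so rows that do not move let the fingers close. It gives the time, the measured TCP pose, the force, the opening and the grip force at its end, in the units of the state.
- r.sense(): the state, without advancing time (a new reading comes with each control period).
- r.grab_frame(name): name is "scene" or "top" or "wrist"; returns a dict with "pixels" (480x640x3 uint8, red, green, blue), "fx", "fy", "cx", "cy" (pixels), "pose" (4x4, takes a point from camera to world coordinates). Camera axes: x right, y down, z forward; pixel columns grow to the right and rows downward; lengths in mm; the calibration is good to about 2 mm. A picture is of the moment at which its call begins. There is no depth.
- r.sign_off(): hands the job in; it is judged then, once.
The state is a dict: "clock": time; "qpos": joint angles; "qvel": joint speeds; "joint_efforts": joint torques, N m; "eef_pos": TCP position; "tcp_rot": TCP orientation; "contact_force": force on the tool from outside, world axes, zero at the start; "wrist_torque": the same for the moment, N m; "opening": opening from 0.0 (shut) to 1.0 (fully open); "grasp_force": force on a finger pad.
Only numpy, scipy, OpenCV 4.12 (cv2) and the standard library are available. Lean on these libraries where they do the work, as an engineer would, in place of code of your own. Each camera call takes 0.05 s, during which the arm holds its last target. There are 200 camera calls.

## Working session

There is one attempt and no reset: what is moved stays moved. The work goes in short steps, Python scripts to look and compute and a tool call to move; the robot and the scene stay as the last step left them, time stands still between calls to the robot, and variables do not carry over. Pictures are saved under pics/ and viewed, at most 12 in all, crops included, and the job is handed in when it is done.

Besides the shell and the picture viewer there is one more tool, called as name([rows], argument=value, ...), one row to a line, values as JSON. play_rows: Moves the arm, as the interface text tells. Its arguments: {"type":"object","properties":{"rows":{"type":"array"},"force":{"type":"number"}},"required":["rows"]}

```bash
mkdir -p pics; python3 - <<'E'
from rig import r
import cv2
for n in ("scene","top"):
    f=r.grab_frame(n); cv2.imwrite(f"pics/{n}0.png",f["pixels"][:,:,::-1]); print(n,f["fx"],f["cx"],f["cy"],f["pose"].round(3).tolist())
s=r.sense(); print(s["eef_pos"],s["tcp_rot"],s["clock"])
E
```

```text
scene 438.5685630084091 318.5439431256112 236.11731195539048 [[0.492, 0.562, -0.665, 1011.058], [0.871, -0.329, 0.366, -274.253], [-0.014, -0.759, -0.651, 586.464], [0.0, 0.0, 0.0, 1.0]]
top 488.08904254424766 324.2570321409324 238.41182394930897 [[-0.011, -0.992, 0.126, 425.686], [-1.0, 0.012, 0.012, -15.721], [-0.014, -0.126, -0.992, 1023.574], [0.0, 0.0, 0.0, 1.0]]
[ 170.09115474 -600.96185316  230.62977344] [-3.14031630e+00  1.68928970e-05  2.75870775e-01] 0.1
```

View pics/top0.png

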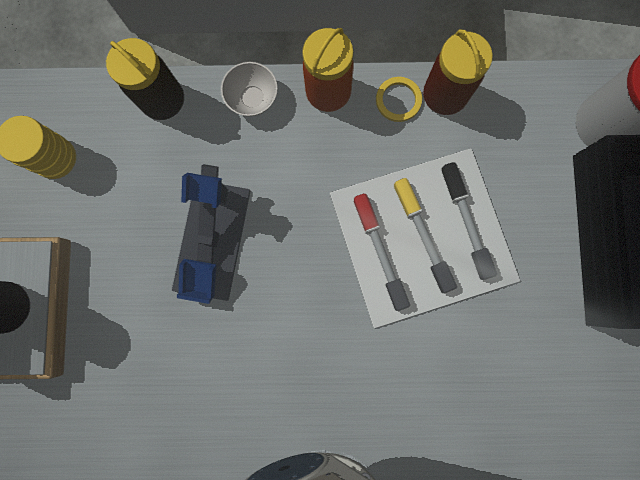

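View pics/scene0.png

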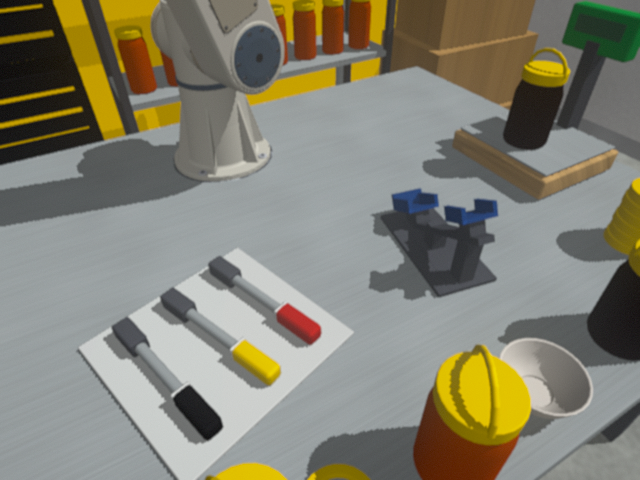

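The top view shows the yellow tamper running from handle (400,180) to foot (450,290). The blue rest has its low cradle near (196,281) and its high cradle near (201,188). I'll enlarge both areas.

```bash
python3 - <<'E'
import cv2,numpy as np
a=cv2.imread("pics/top0.png")
b=cv2.resize(a[155:310,160:260],None,fx=3.8,fy=3.8,interpolation=cv2.INTER_CUBIC)
c=cv2.resize(a[155:310,375:475],None,fx=3.8,fy=3.8,interpolation=cv2.INTER_CUBIC)
cv2.imwrite("pics/crop1.png",np.hstack([b,c])); print(b.shape)
E
```

```text
(589, 380, 3)
```

View pics/crop1.png

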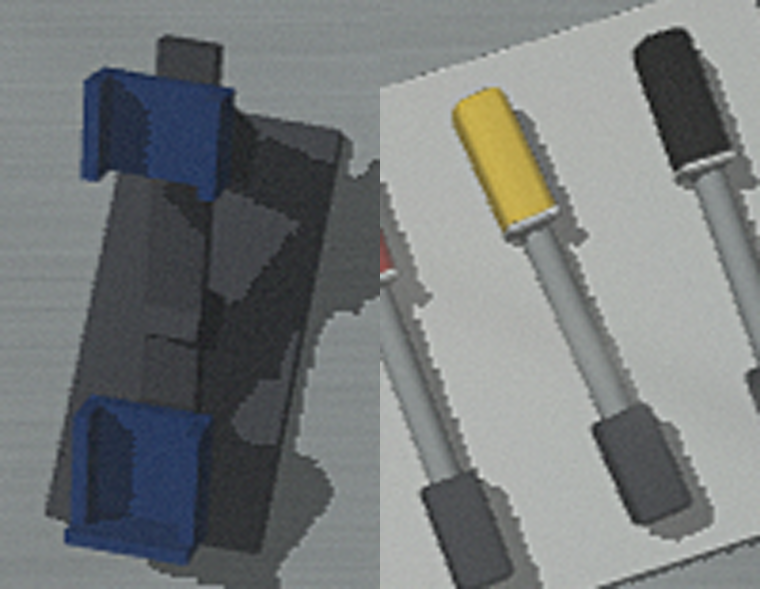

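```bash
cat > h.py <<'E'
import numpy as np,cv2
from scipy.spatial.transform import Rotation as Ro
CAM={"scene":(438.5686,318.544,236.117,np.array([[0.492,0.562,-0.665,1011.058],[0.871,-0.329,0.366,-274.253],[-0.014,-0.759,-0.651,586.464]])),
"top":(488.089,324.257,238.412,np.array([[-0.011,-0.992,0.126,425.686],[-1.0,0.012,0.012,-15.721],[-0.014,-0.126,-0.992,1023.574]]))}
def proj(c,P):
    f,cx,cy,T=CAM[c]; q=(P-T[:,3])@T[:,:3]; return q[:,:2]/q[:,2:]*f+[cx,cy]
def ray(c,u,v,z):
    f,cx,cy,T=CAM[c]; d=T[:,:3]@[(u-cx)/f,(v-cy)/f,1]; return T[:,3]+d*(z-T[2,3])/d[2]
E
cat > fit.py <<'E'
from h import *
from scipy.optimize import minimize
for c in CAM:  # re-orthonormalise rounding
    U,_,V=np.linalg.svd(CAM[c][3][:,:3]); CAM[c][3][:,:3]=U@V
box=lambda a,b:np.array([[x,y,z] for x in(a[0],b[0]) for y in(a[1],b[1]) for z in(a[2],b[2])])
def boxes(t,ts,tf):
    o=[box((-128-ts,-25-t,-15-tf),(-128,25+t,11))]
    for a,b in((-128,-64),(65,115)):
        o+=[box((a,-25-t,-15-tf),(b,25+t,-15)),box((a,25,-15-tf),(b,25+t,3)),box((a,-25-t,-15-tf),(b,-25,3))]
    return o
M={}
for c in CAM:
    a=cv2.imread(f"pics/{c}0.png").astype(int); m=(a[...,0]-a[...,2]>25)&(a[...,0]-a[...,1]>12)
    n,l,s,_=cv2.connectedComponentsWithStats(m.astype(np.uint8))
    w=np.zeros_like(m); w[(slice(150,320),slice(160,260)) if c=="top" else (slice(180,240),slice(380,510))]=1
    M[c]=cv2.resize((m&w).astype(np.float32),None,fx=4,fy=4); print(c,(m&w).sum())
def cost(p):
    R=Ro.from_euler("zy",[p[2],-np.pi/6]).as_matrix(); e=0
    for c in CAM:
        g=np.zeros(M[c].shape,np.float32)
        for b in boxes(*np.abs(p[3:])):
            q=(proj(c,b@R.T+[p[0],p[1],108])+.5)*4
            cv2.fillConvexPoly(g,cv2.convexHull((q*16).astype(np.int32)),1,shift=4)
        e+=np.abs(g-M[c]).sum()/M[c].sum()
    return e
p0=ray("top",201,232,108); best=None
for yaw in(-.2,-.1,0.):
    x0=np.array([p0[0],p0[1],yaw,4,5,4])
    s=np.vstack([x0]+[x0+d for d in np.diag([15,15,.1,2,2,2])])
    o=minimize(cost,x0,method="Nelder-Mead",options=dict(initial_simplex=s,maxiter=400)); print(o.x.round(3),o.fun)
px=lambda u,v:((u-380)/3.8+375,v/3.8+155)
h=ray("top",*px(478,93),38);k=ray("top",*px(530,225),38);f0=ray("top",*px(622,413),38);f=ray("top",*px(665,515),38)
print(h,k,f0,f,np.linalg.norm(h-f)); d=(h-f)/np.linalg.norm(h-f); print("origin",f+d*120,"yaw",np.arctan2(d[1],d[0]))
E
python3 fit.py
```

```text
scene 1767
top 2063
[ 5.49444e+02  2.38342e+02 -1.62000e-01  4.94900e+00  5.86600e+00
  7.13000e+00] 0.3567836880683899
[ 5.49244e+02  2.38333e+02 -1.60000e-01  5.28700e+00  5.46500e+00
  6.63800e+00] 0.35990798473358154
[ 5.49827e+02  2.38102e+02 -1.62000e-01  5.37500e+00  7.37700e+00
  6.31200e+00] 0.35229891538619995
[ 671.52793642 -162.73472694   38.        ] [ 598.49696388 -188.42536057   38.        ] [ 496.72490667 -233.67499728   38.        ] [ 442.68280362 -254.09161217   38.        ] 246.40652444348166
origin [ 554.13040428 -209.60080068   38.        ] yaw 0.37982372404179543
```

play_rows([
  {"dp":[0,0,0],"turn":[0,0,-1],"fingers":0},
  {"dp":[0.84,-0.37,0.05],"turn":[0,0,0],"fingers":0},
  {"dp":[0.84,-0.37,0.05],"turn":[0,0,0],"fingers":0},
  {"dp":[0.84,-0.37,0.05],"turn":[0,0,0],"fingers":0},
  {"dp":[0.84,-0.37,0.05],"turn":[0,0,0],"fingers":0},
])

```text
clock: 0.52
eef_pos: [273.5, -495.1, 222.8]
tcp_rot: [-3.141, -0.0, 0.38]
contact_force: [0.7, -0.3, 0.4]
opening: 1.0
grasp_force: 0.0
```

play_rows([
  {"dp":[0.84,-0.37,0.05],"turn":[0,0,0],"fingers":0},
  {"dp":[0.84,-0.37,0.05],"turn":[0,0,0],"fingers":0},
  {"dp":[0.84,-0.37,0.05],"turn":[0,0,0],"fingers":0},
  {"dp":[0.84,-0.37,0.05],"turn":[0,0,0],"fingers":0},
  {"dp":[0.84,-0.37,0.05],"turn":[0,0,0],"fingers":0},
])

```text
clock: 0.93
eef_pos: [402.3, -363.8, 213.0]
tcp_rot: [-3.141, 0.0, 0.38]
contact_force: [0.1, -1.6, 0.3]
opening: 1.001
grasp_force: 0.0
```

play_rows([
  {"dp":[0.84,-0.37,0.05],"turn":[0,0,0],"fingers":0},
  {"dp":[0.84,-0.37,0.05],"turn":[0,0,0],"fingers":0},
  {"dp":[0.84,-0.37,0.05],"turn":[0,0,0],"fingers":0},
  {"dp":[0.84,-0.37,0.05],"turn":[0,0,0],"fingers":0},
  {"dp":[0,0,0],"turn":[0,0,0],"fingers":0},
])

```text
clock: 1.35
eef_pos: [507.8, -256.3, 204.7]
tcp_rot: [-3.141, -0.002, 0.384]
contact_force: [0.2, 0.5, 0.1]
opening: 0.999
grasp_force: 0.0
```

```bash
python3 - <<'E'
from rig import r
import cv2,json
f=r.grab_frame("wrist"); cv2.imwrite("pics/w1.png",f["pixels"][:,:,::-1]); print(f["fx"],f["cx"],f["cy"])
json.dump([f["fx"],f["cx"],f["cy"],f["pose"].tolist()],open("w1.json","w"))
s=r.sense(); print(s["eef_pos"],s["tcp_rot"],s["clock"],s["qpos"])
E
```

```text
401.0263537644471 314.9252805998185 237.35042583543336
[ 505.99303572 -258.05699083  204.71771397] [-3.14081596e+00 -1.62605637e-06  3.84439981e-01] 1.4 [-4.74564115e-01  2.92865203e-01  1.78330052e+00  5.81029344e-04
  1.06601405e+00  7.11511086e-01]
```

View pics/w1.png

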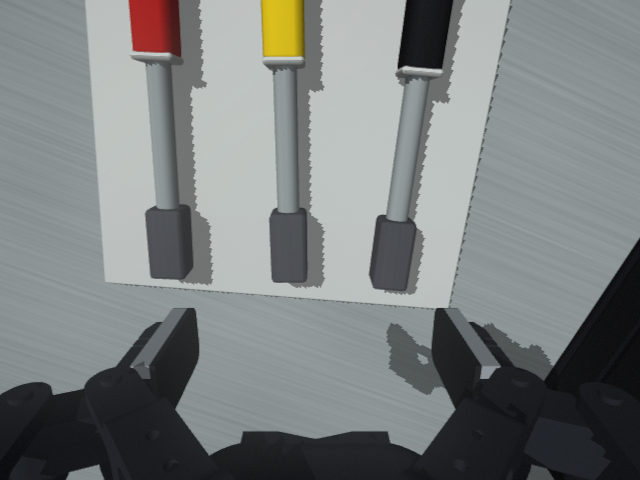

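The wrist view shows the yellow handle's junction with the shaft at about (285,66). The foot starts at (288,209) and its bottom end is at (289,281).

```bash
cat >> h.py <<'E'
def rayf(j,u,v,z):
    f,cx,cy,T=j; T=np.array(T); d=T[:3,:3]@[(u-cx)/f,(v-cy)/f,1]; return T[:3,3]+d*(z-T[2,3])/d[2]
E
python3 - <<'E'
from h import *
import json
j=json.load(open("w1.json"))
a=rayf(j,285,67,23);b=rayf(j,288,208,38);b2=rayf(j,288,211,23);c=rayf(j,289,281,38)
b=rayf(j,288.5,209,38)
d=a-b2;d/=np.linalg.norm(d);print(a,b,b2,c,np.linalg.norm((a-b)[:2]))
yaw=np.arctan2(d[1],d[0]);o=(a+b)/2+5*-d;o[2]=23;print("o",o-0,"yaw",yaw)
# origin = foot start + 60d
print(b+60*d, a-50*d, c+120*d)
for yw in(yaw,):
  R=Ro.from_euler("xyz",[np.pi,0,.384]).as_matrix();print(R.T@(np.array([(a-50*d)[0],(a-50*d)[1],11])-[506,-258,204.7])/40,(yaw-.384)*57.3)
# bed overlay
E
sed -i 's/^p0=.*/p0=ray("top",201,232,108)/' fit.py
cat > ov.py <<'E'
exec(open("fit.py").read().split("p0=")[0])
ims=[]
p=[549.5,238.3,-.161,5,6,6.7]
R=Ro.from_euler("zy",[p[2],-np.pi/6]).as_matrix()
for c,w in(("top",(155,310,170,260)),("scene",(175,275,370,510))):
    a=cv2.imread(f"pics/{c}0.png")[w[0]:w[1],w[2]:w[3]];a=cv2.resize(a,None,fx=3.4,fy=3.4,interpolation=cv2.INTER_CUBIC)
    for b in boxes(*p[3:]):
        q=(proj(c,b@R.T+[p[0],p[1],108])+.5-[w[2],w[0]])*3.4
        cv2.polylines(a,[cv2.convexHull(q.astype(np.int32))],1,(0,255,255),1)
    ims.append(cv2.copyMakeBorder(a,0,530-a.shape[0],0,0,cv2.BORDER_CONSTANT))
cv2.imwrite("pics/ov.png",np.hstack(ims)[:, :800])
E
python3 ov.py
```

```text
[ 600.17287912 -194.63153304   23.        ] [ 503.14447131 -235.43626651   38.        ] [ 497.8361725  -236.00434898   23.        ] [ 445.91204949 -257.70147663   38.        ] 105.25938530537327
o [ 547.02316672 -216.90794914   23.        ] yaw 0.38419168844040363
[ 558.77057323 -212.94767417   38.        ] [ 553.81779418 -213.37202665   23.        ] [ 557.16425333 -212.72429196   38.        ]
[ 1.52636166 -0.58659481  4.8425    ] 0.01098374763512775
scene 1767
top 2063
```

View pics/ov.png

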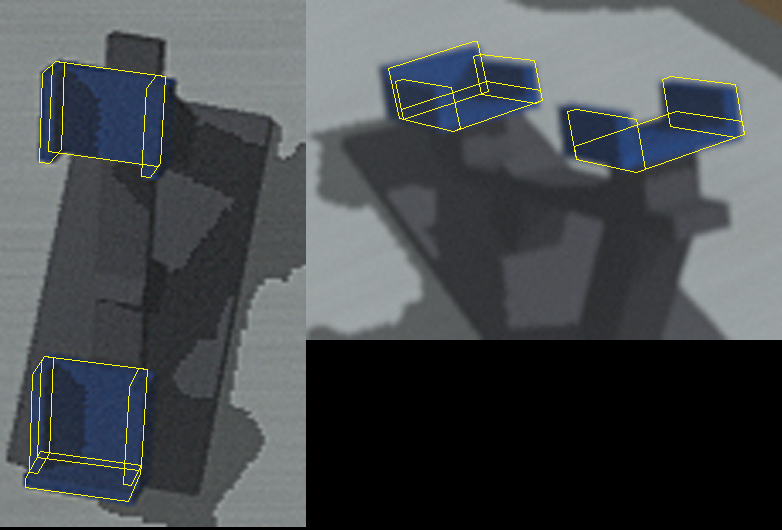

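The overlay matches, but it misses the shaded right-hand faces: about 2 px in the top view, and the left side in the scene view. I'll refit with a brightness-relative mask.

```bash
sed -i 's/m=(a\[.*$/m=(a[...,0]>1.45*a[...,2])\&(a[...,0]-a[...,2]>9)/' fit.py; python3 fit.py; cp pics/ov.png pics/ov_old.png
```

```text
scene 1689
top 2392
[ 5.50908e+02  2.35850e+02 -1.61000e-01  7.08100e+00  7.59000e+00
  2.74400e+00] 0.28774166107177734
[ 5.49918e+02  2.36051e+02 -1.63000e-01  6.82500e+00  7.66400e+00
  5.66400e+00] 0.249102383852005
[ 5.50376e+02  2.35879e+02 -1.62000e-01  6.86000e+00  6.01900e+00
  4.48900e+00] 0.2638009786605835
[ 671.52793642 -162.73472694   38.        ] [ 598.49696388 -188.42536057   38.        ] [ 496.72490667 -233.67499728   38.        ] [ 442.68280362 -254.09161217   38.        ] 246.40652444348166
origin [ 554.13040428 -209.60080068   38.        ] yaw 0.37982372404179543
```

play_rows([
  {"dp":[0.79,-0.29,0.3],"turn":[0,0,0],"fingers":0},
  {"dp":[0.79,-0.29,0.3],"turn":[0,0,0],"fingers":0},
  {"dp":[0,0,0.9],"turn":[0,0,0],"fingers":0},
  {"dp":[0,0,0.9],"turn":[0,0,0],"fingers":0},
  {"dp":[0,0,0.9],"turn":[0,0,0],"fingers":0},
])

```text
clock: 1.82
eef_pos: [554.3, -215.8, 72.2]
tcp_rot: [3.141, -0.0, 0.381]
contact_force: [0.8, -0.0, -0.4]
opening: 1.0
grasp_force: 0.0
```

play_rows([
  {"dp":[0,0,0.8],"turn":[0,0,0],"fingers":0},
  {"dp":[0,0,0.5],"turn":[0,0,0],"fingers":0},
  {"dp":[0,0,0.2],"turn":[0,0,0],"fingers":0},
  {"dp":[0,0,0],"turn":[0,0,0],"fingers":0},
  {"dp":[0,0,0],"turn":[0,0,0],"fingers":0},
])

```text
clock: 2.23
eef_pos: [554.4, -216.1, 13.8]
tcp_rot: [3.141, 0.0, 0.38]
contact_force: [0.2, -0.2, 0.2]
opening: 1.005
grasp_force: 0.0
```

```bash
python3 - <<'E'
from rig import r
import cv2
f=r.grab_frame("wrist"); cv2.imwrite("pics/w2.png",f["pixels"][:,:,::-1])
s=r.sense(); print(s["eef_pos"],s["tcp_rot"],s["clock"])
E
```

```text
[ 555.04556131 -216.23998477   14.5403512 ] [ 3.14042988e+00 -1.14307458e-03  3.80114846e-01] 2.2833
```

View pics/w2.png

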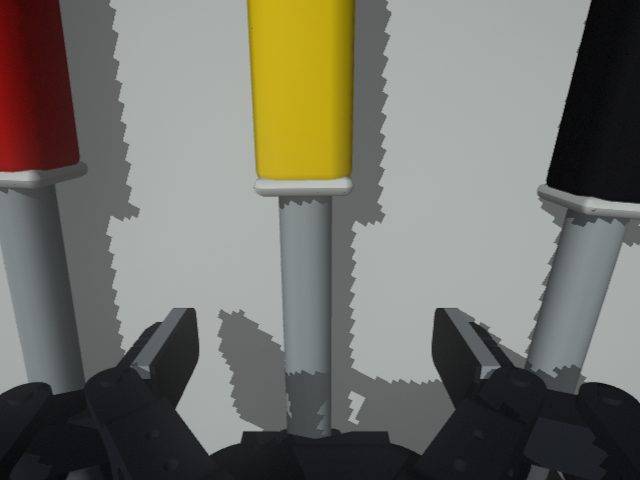

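The shaft sits between the fingers at column 308, against a finger centre of 315, so it is about 2–3 mm off. I'll correct that, go slightly lower and close.

play_rows([
  {"dp":[0.02,-0.06,0.07],"turn":[0,0,0],"fingers":0.3},
  {"dp":[0,0,0],"turn":[0,0,0],"fingers":0.6},
  {"dp":[0,0,0],"turn":[0,0,0],"fingers":1},
  {"dp":[0,0,0],"turn":[0,0,0],"fingers":1},
  {"dp":[0,0,0],"turn":[0,0,0],"fingers":1},
], force=80)

```text
clock: 2.7
eef_pos: [554.5, -213.0, 11.0]
tcp_rot: [3.141, -0.001, 0.381]
contact_force: [0.4, 0.3, -0.5]
opening: 0.297
grasp_force: 0.0
```

play_rows([
  {"dp":[0,0,0],"turn":[0,0,0],"fingers":1},
  {"dp":[0,0,0],"turn":[0,0,0],"fingers":1},
  {"dp":[0,0,0],"turn":[0,0,0],"fingers":1},
  {"dp":[0,0,0],"turn":[0,0,0],"fingers":1},
  {"dp":[0,0,0],"turn":[0,0,0],"fingers":1},
])

```text
clock: 3.12
eef_pos: [554.4, -213.0, 11.1]
tcp_rot: [3.141, -0.0, 0.381]
contact_force: [-1.9, 1.6, 7.8]
opening: 0.178
grasp_force: 78.0
```

play_rows([
  {"dp":[0,0,-0.2],"turn":[0,0,0],"fingers":1},
  {"dp":[0,0,-0.5],"turn":[0,0,0],"fingers":1},
  {"dp":[0,0,-0.8],"turn":[0,0,0],"fingers":1},
  {"dp":[0,0,-0.8],"turn":[0,0,0],"fingers":1},
  {"dp":[0,0,-0.8],"turn":[0,0,0],"fingers":1},
])

```text
clock: 3.53
eef_pos: [553.5, -212.8, 135.7]
tcp_rot: [-3.141, 0.001, 0.38]
contact_force: [1.1, -0.4, -2.6]
opening: 0.18
grasp_force: 78.2
```

play_rows([
  {"dp":[0,0,-0.8],"turn":[0,0,0],"fingers":1},
  {"dp":[0,0,-0.8],"turn":[0,0,0],"fingers":1},
  {"dp":[0,0,-0.8],"turn":[0,0,0],"fingers":1},
  {"dp":[0,0,-0.3],"turn":[0,0,0],"fingers":1},
  {"dp":[0,0,0],"turn":[0,0,0],"fingers":1},
])

```text
clock: 3.95
eef_pos: [555.7, -213.5, 245.9]
tcp_rot: [3.138, -0.004, 0.381]
contact_force: [0.1, -0.1, -2.5]
opening: 0.179
grasp_force: 78.3
```

```bash
python3 - <<'E'
from rig import r
import cv2,numpy as np
a=[r.grab_frame(n) for n in ("wrist","scene")]
s=r.sense(); print(s["eef_pos"],s["tcp_rot"],s["clock"],s["qpos"],s["grasp_force"])
cv2.imwrite("pics/w3.png",np.hstack([cv2.resize(f["pixels"][:,:,::-1],(400,300),interpolation=cv2.INTER_AREA) for f in a]))
E
```

```text
[ 553.58435027 -212.71087845  241.41350297] [-3.14088347e+00  7.47697789e-04  3.80571779e-01] 4.05 [-3.69384034e-01  2.94741201e-01  1.69258960e+00  1.01480230e-05
  1.15529234e+00  8.20836678e-01] 78.31279277801514
```

View pics/w3.png

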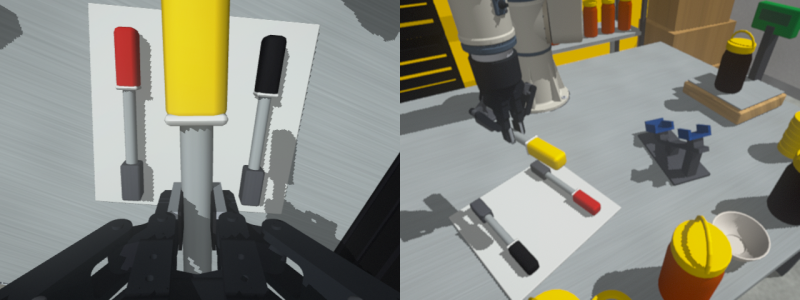

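It is held level, and the red and black tampers have not moved. Next I'll work out the turn and transfer to a hover 100 mm off the rest.

```bash
cat > plan.py <<'E'
from h import *
def plan(p0,rpy0,p1,R1,n):
    R=Ro.from_euler("xyz",rpy0).as_matrix(); w=Ro.from_matrix(R.T@R1).as_rotvec()/n; d=(p1-p0)/n
    for i in range(n):
        print((R.T@d/40).round(2).tolist(),(np.degrees(w)/6).round(3).tolist()); R=R@Ro.from_rotvec(w).as_matrix()
B=np.array([550,236,108.]); RB=Ro.from_euler("zy",[-.162,-np.pi/6]).as_matrix()
RT=RB@np.diag([1.,-1,-1])
E
python3 - <<'E'
from plan import *
plan(np.array([553.6,-212.7,241.4]),[np.pi,0,.3806],B+RB@[1,0,90],RT,15); print(B+RB@[1,0,90],Ro.from_matrix(RT).as_euler("xyz"))
E
```

```text
[0.2, -0.72, 0.09] [-0.037, 0.335, 0.337]
[0.17, -0.73, 0.1] [-0.037, 0.335, 0.337]
[0.15, -0.74, 0.1] [-0.037, 0.335, 0.337]
[0.12, -0.74, 0.1] [-0.037, 0.335, 0.337]
[0.09, -0.75, 0.1] [-0.037, 0.335, 0.337]
[0.06, -0.75, 0.1] [-0.037, 0.335, 0.337]
[0.03, -0.75, 0.1] [-0.037, 0.335, 0.337]
[-0.0, -0.75, 0.1] [-0.037, 0.335, 0.337]
[-0.03, -0.75, 0.09] [-0.037, 0.335, 0.337]
[-0.06, -0.75, 0.09] [-0.037, 0.335, 0.337]
[-0.09, -0.75, 0.08] [-0.037, 0.335, 0.337]
[-0.12, -0.74, 0.08] [-0.037, 0.335, 0.337]
[-0.15, -0.74, 0.07] [-0.037, 0.335, 0.337]
[-0.18, -0.73, 0.06] [-0.037, 0.335, 0.337]
[-0.21, -0.73, 0.05] [-0.037, 0.335, 0.337]
[505.85468625 235.83870766 186.43573968] [-3.04873826 -0.51605569 -0.18652168]
```

My fit used an extrinsic Euler order where I needed an intrinsic one, so I'll refit and replan.

```bash
sed -i 's/"zy"/"ZY"/' fit.py plan.py ov.py; python3 fit.py | sed -n 3,8p
```

```text
[ 5.49245e+02  2.36666e+02 -1.87000e-01  6.69300e+00  4.06900e+00
  7.20200e+00] 0.19311295449733734
[ 5.49479e+02  2.36736e+02 -1.88000e-01  6.86800e+00  7.13500e+00
  7.06000e+00] 0.17314475774765015
[ 5.49693e+02  2.36690e+02 -1.86000e-01  7.11000e+00  6.00500e+00
  6.48800e+00] 0.18128110468387604
```

Much better fit: the rest is at (549.5, 236.7, 108), yaw -0.187.

```bash
sed -i 's/\[550,236,108.\]/[549.5,236.7,108.]/; s/-.162/-.187/' plan.py; python3 - <<'E'
from plan import *
plan(np.array([553.6,-212.7,241.4]),[np.pi,0,.3806],B+RB@[1,0,90],RT,15); print(B+RB@[1,0,90],Ro.from_matrix(RT).as_euler("xyz"))
E
```

```text
[0.21, -0.74, 0.09] [-0.095, 0.324, 0.353]
[0.18, -0.75, 0.09] [-0.095, 0.324, 0.353]
[0.15, -0.75, 0.09] [-0.095, 0.324, 0.353]
[0.12, -0.76, 0.09] [-0.095, 0.324, 0.353]
[0.09, -0.76, 0.08] [-0.095, 0.324, 0.353]
[0.06, -0.77, 0.08] [-0.095, 0.324, 0.353]
[0.02, -0.77, 0.07] [-0.095, 0.324, 0.353]
[-0.01, -0.77, 0.06] [-0.095, 0.324, 0.353]
[-0.04, -0.77, 0.05] [-0.095, 0.324, 0.353]
[-0.07, -0.77, 0.05] [-0.095, 0.324, 0.353]
[-0.1, -0.77, 0.04] [-0.095, 0.324, 0.353]
[-0.13, -0.76, 0.02] [-0.095, 0.324, 0.353]
[-0.15, -0.76, 0.01] [-0.095, 0.324, 0.353]
[-0.18, -0.75, -0.0] [-0.095, 0.324, 0.353]
[-0.21, -0.74, -0.02] [-0.095, 0.324, 0.353]
[506.13543982 244.90503711 186.44228634] [ 3.14159265 -0.52359878 -0.187     ]
```

play_rows([
  {"dp":[0.21,-0.74,0.08],"turn":[-0.095,0.324,0.353],"fingers":1},
  {"dp":[0.18,-0.75,0.08],"turn":[-0.095,0.324,0.353],"fingers":1},
  {"dp":[0.15,-0.75,0.08],"turn":[-0.095,0.324,0.353],"fingers":1},
  {"dp":[0.12,-0.76,0.08],"turn":[-0.095,0.324,0.353],"fingers":1},
  {"dp":[0.09,-0.76,0.08],"turn":[-0.095,0.324,0.353],"fingers":1},
])

```text
clock: 4.47
eef_pos: [536.4, -58.9, 222.6]
tcp_rot: [3.109, -0.17, 0.195]
contact_force: [0.6, 0.3, -2.1]
opening: 0.176
grasp_force: 78.6
```

play_rows([
  {"dp":[0.06,-0.77,0.08],"turn":[-0.095,0.324,0.353],"fingers":1},
  {"dp":[0.02,-0.77,0.07],"turn":[-0.095,0.324,0.353],"fingers":1},
  {"dp":[-0.01,-0.77,0.06],"turn":[-0.095,0.324,0.353],"fingers":1},
  {"dp":[-0.04,-0.77,0.05],"turn":[-0.095,0.324,0.353],"fingers":1},
  {"dp":[-0.07,-0.77,0.05],"turn":[-0.095,0.324,0.353],"fingers":1},
])

```text
clock: 4.88
eef_pos: [520.0, 93.5, 204.5]
tcp_rot: [3.106, -0.347, 0.011]
contact_force: [-0.1, 0.7, -3.5]
opening: 0.178
grasp_force: 78.6
```

play_rows([
  {"dp":[-0.1,-0.77,0.04],"turn":[-0.095,0.324,0.353],"fingers":1},
  {"dp":[-0.13,-0.76,0.02],"turn":[-0.095,0.324,0.353],"fingers":1},
  {"dp":[-0.15,-0.76,0.01],"turn":[-0.095,0.324,0.353],"fingers":1},
  {"dp":[-0.18,-0.75,0],"turn":[-0.095,0.324,0.353],"fingers":1},
  {"dp":[-0.21,-0.74,-0.02],"turn":[-0.095,0.324,0.353],"fingers":1},
])

```text
clock: 5.3
eef_pos: [505.2, 226.5, 187.9]
tcp_rot: [3.129, -0.499, -0.161]
contact_force: [0.2, -0.8, -2.8]
opening: 0.177
grasp_force: 78.6
```

play_rows([
  {"dp":[0,0,0],"turn":[0,0,0],"fingers":1},
  {"dp":[0,0,0],"turn":[0,0,0],"fingers":1},
])

```text
clock: 5.47
eef_pos: [504.9, 226.9, 187.6]
tcp_rot: [3.126, -0.497, -0.155]
contact_force: [-0.3, -0.3, -2.7]
opening: 0.181
grasp_force: 78.9
```

```bash
cat > look.py <<'E'
import sys
from plan import *
from rig import r
n=sys.argv[1]
a={c:r.grab_frame(c)["pixels"][:,:,::-1].copy() for c in CAM}
s=r.sense(); R=Ro.from_euler("xyz",s["tcp_rot"]).as_matrix()
print("tcp in bed",RB.T@(s["eef_pos"]-B),"rotvec left (units)",np.degrees(Ro.from_matrix(R.T@RT).as_rotvec())/6,s["clock"],s["grasp_force"])
ims=[]
for c,w in(("top",(140,310,160,280)),("scene",(130,280,350,520))):
    im=a[c]
    k=3.2; im=cv2.resize(im[w[0]:w[1],w[2]:w[3]],None,fx=k,fy=k,interpolation=cv2.INTER_CUBIC)
    q=(proj(c,np.array([[-120,0,15],[-120,25,3],[-64,25,3],[-120,-25,3],[-64,-25,3],[65,25,3],[115,25,3],[65,-25,3],[115,-25,3]])@RB.T+B)+.5-[w[2],w[0]])*k
    for x in q: cv2.circle(im,tuple(int(v) for v in x),2,(0,255,0),-1)
    ims.append(cv2.copyMakeBorder(im,0,545-im.shape[0],0,0,cv2.BORDER_CONSTANT))
cv2.imwrite(f"pics/{n}.png",np.hstack(ims)[:,:800])
E
python3 look.py hov
```

```text
tcp in bed [  5.19534362 -19.40485536  90.31375853] rotvec left (units) [0.00106216 0.24381285 0.24185722] 5.5667 78.8681709766388
```

View pics/hov.png

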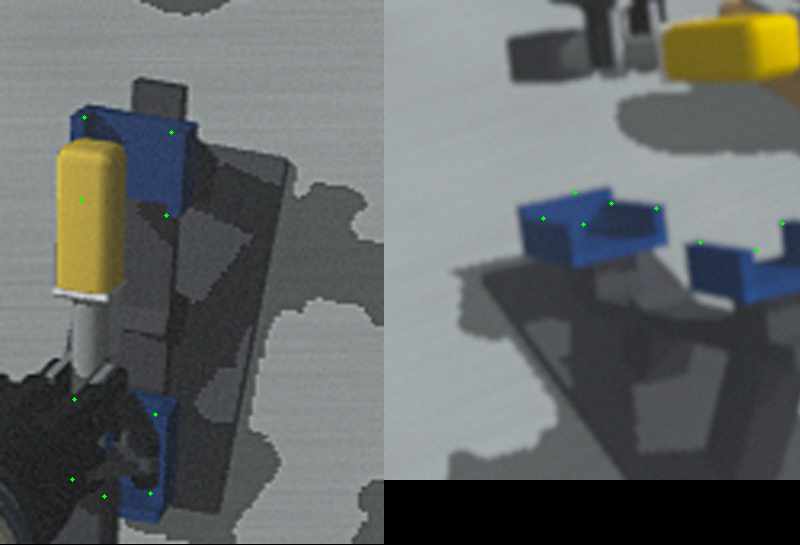

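The tamper hovers over the rest, still 19 mm off sideways and about 2° off in angle. The cradle-edge markers line up with the cheeks. I'll correct the pose and then descend.

play_rows([
  {"dp":[0,0,0],"turn":[0,0.245,0.24],"fingers":1},
  {"dp":[-0.1,-0.48,0.3],"turn":[0,0,0],"fingers":1},
  {"dp":[0,0,0.5],"turn":[0,0,0],"fingers":1},
  {"dp":[0,0,0.4],"turn":[0,0,0],"fingers":1},
  {"dp":[0,0,0],"turn":[0,0,0],"fingers":1},
])

```text
clock: 5.98
eef_pos: [533.4, 237.4, 148.6]
tcp_rot: [3.141, -0.515, -0.186]
contact_force: [0.2, -0.1, -2.4]
opening: 0.176
grasp_force: 78.9
```

```bash
python3 look.py low
```

```text
tcp in bed [ 7.01395467 -1.81778905 44.82919774] rotvec left (units) [-0.00842283  0.06989348 -0.00531062] 6.0833 78.93624901771545
```

View pics/low.png

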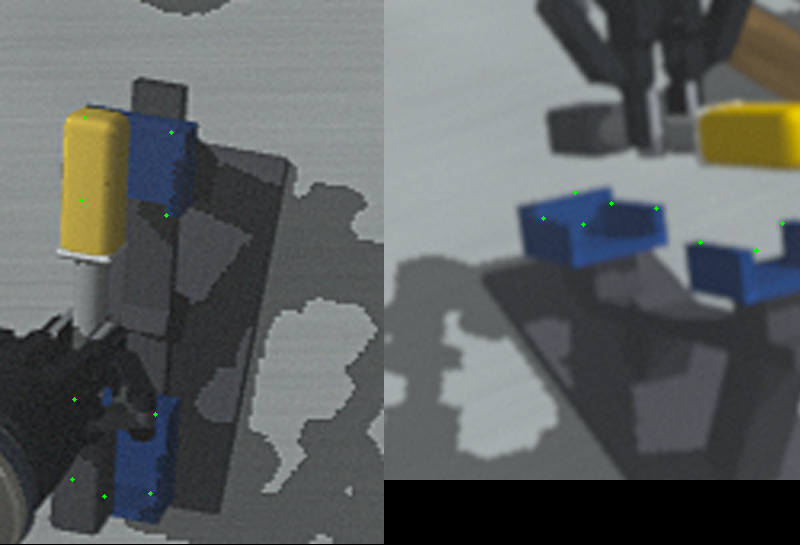

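```bash
python3 - <<'E'
from plan import *
for c,o in(("top",(160,140)),("scene",(350,130))):
    P=np.array([[130,0,15],[50,0,15],[-120,0,15],[-120,15,15],[-120,-15,15]])+[8.5,-1.8,56.8]
    print(c,((proj(c,P@RB.T+B)+.5-o)*3.2 + ([0,0] if c=="top" else [384,0])).round(0).tolist())
E
```

```text
top [[89.0, 117.0], [84.0, 260.0], [74.0, 532.0], [49.0, 527.0], [99.0, 536.0]]
scene [[814.0, 102.0], [717.0, 104.0], [567.0, 106.0], [588.0, 102.0], [546.0, 110.0]]
```

The predicted and seen tamper outlines agree to within a few mm. The tamper is about 10 mm too far up the slope and 2 mm to the right, so I'll correct that while lowering.

play_rows([
  {"dp":[-0.21,-0.06,0.1],"turn":[0,0.07,0],"fingers":1},
  {"dp":[0,0,0.4],"turn":[0,0,0],"fingers":1},
  {"dp":[0,0,0.4],"turn":[0,0,0],"fingers":1},
  {"dp":[0,0,0.2],"turn":[0,0,0],"fingers":1},
  {"dp":[0,0,0],"turn":[0,0,0],"fingers":1},
])

```text
clock: 6.5
eef_pos: [553.8, 236.0, 118.3]
tcp_rot: [-3.14, -0.499, -0.177]
contact_force: [-0.2, 0.3, -2.5]
opening: 0.176
grasp_force: 78.9
```

```bash
python3 look.py low2; python3 -c "
from rig import r
print(r.sense()['contact_force'])"
```

```text
tcp in bed [8.97481939 0.40311511 7.59674636] rotvec left (units) [-0.06705965  0.22640721  0.08490152] 6.6 78.93540501594543
[-0.16140071  0.00616218 -2.76063022]
```

```bash
python3 -c "
from rig import r
s=r.sense();print(s['qpos'].round(3),s['joint_efforts'].round(1),s['qvel'].round(3))"
```

```text
[ 0.591  0.341  2.079 -0.803  0.479  3.016] [ -0.4 -50.8 -25.7  -1.5  -0.5  -0. ] [ 0.008 -0.01  -0.     0.     0.002  0.002]
```

Joint 6 is at its limit (3.016 of 3.02), so the last moves were only partly reached. A small yaw back, well inside the tolerances, frees it. Then I'll move on.

play_rows([
  {"dp":[0,0,0],"turn":[0,0,-0.5],"fingers":1},
  {"dp":[-0.13,0,0],"turn":[0,0,0],"fingers":1},
  {"dp":[-0.13,0,0],"turn":[0,0,0],"fingers":1},
  {"dp":[0,0,0],"turn":[0,0,0],"fingers":1},
])

```text
clock: 6.93
eef_pos: [543.2, 237.5, 113.4]
tcp_rot: [3.115, -0.499, -0.118]
contact_force: [-0.1, -0.6, -2.3]
opening: 0.179
grasp_force: 78.9
```

```bash
cat > st.py <<'E'
from plan import *
from rig import r
s=r.sense(); R=Ro.from_euler("xyz",s["tcp_rot"]).as_matrix()
print("tcp in bed",(RB.T@(s["eef_pos"]-B)).round(1),"turn left",(np.degrees(Ro.from_matrix(R.T@RT).as_rotvec())/6).round(2),s["clock"],s["qpos"].round(3),s["contact_force"].round(1),s["opening"],s["grasp_force"])
print("F in bed",(RB.T@s["contact_force"]).round(1))
E
python3 st.py
```

```text
tcp in bed [-2.8 -0.4  7.9] turn left [-0.07  0.23  0.58] 6.9333 [ 0.605  0.341  2.098 -0.83   0.472  3.008] [-0.1 -0.6 -2.3] 0.17868098887096534 78.91018509864807
F in bed [-1.1 -0.6 -1.9]
```

play_rows([
  {"dp":[0,0,0],"turn":[0.07,-0.45,0],"fingers":1},
  {"dp":[0,0,0.12],"turn":[0,0,0.2],"fingers":1},
  {"dp":[0,0,0.13],"turn":[0,0,0],"fingers":1},
  {"dp":[0,0,0],"turn":[0,0,0],"fingers":1},
])

```text
clock: 7.27
eef_pos: [548.7, 236.6, 104.1]
tcp_rot: [3.133, -0.452, -0.142]
contact_force: [-0.5, -0.3, -2.3]
opening: 0.176
grasp_force: 78.9
```

```bash
python3 st.py
```

```text
tcp in bed [-2.6 -0.2 -3. ] turn left [-0.12  0.68  0.39] 7.2667 [ 0.574  0.361  2.071 -0.712  0.466  2.892] [-0.5 -0.3 -2.3] 0.1764685890440161 78.94026517868042
F in bed [-1.5 -0.4 -1.8]
```

play_rows([
  {"dp":[0,0,0],"turn":[-0.1,0.3,0.25],"fingers":1},
  {"dp":[0,0,0.08],"turn":[0,0,0],"fingers":1},
  {"dp":[0,0,0],"turn":[0,0,0],"fingers":1},
])

```text
clock: 7.52
eef_pos: [550.5, 236.4, 102.3]
tcp_rot: [3.136, -0.48, -0.171]
contact_force: [-1.0, 1.0, -3.3]
opening: 0.174
grasp_force: 78.9
```

```bash
python3 st.py
```

```text
tcp in bed [-2.  -0.1 -5.4] turn left [-0.02  0.41  0.14] 7.5167 [ 0.588  0.369  2.08  -0.802  0.465  3.018] [-1.   1.  -3.3] 0.17439978574510834 78.93903851509094
F in bed [-2.7  0.8 -2.2]
```

play_rows([
  {"dp":[0,0,0.05],"turn":[0,-0.1,0],"fingers":1},
  {"dp":[0,0,0.05],"turn":[0,0,0],"fingers":1},
  {"dp":[0,0,0],"turn":[0,0,0],"fingers":1},
])

```text
clock: 7.77
eef_pos: [552.9, 236.1, 99.3]
tcp_rot: [3.138, -0.471, -0.173]
contact_force: [-3.0, 0.9, -1.6]
opening: 0.178
grasp_force: 79.2
```

```bash
python3 st.py; python3 look.py low3
```

```text
tcp in bed [-1.4  0.  -9.3] turn left [-0.03  0.5   0.12] 7.7667 [ 0.581  0.376  2.073 -0.78   0.462  2.993] [-3.   0.9 -1.6] 0.1780041976026038 79.20194149017334
F in bed [-3.5  0.4  0.2]
tcp in bed [-1.35241305 -0.03479015 -9.08818958] rotvec left (units) [-0.02453762  0.50132852  0.13047838] 7.8667 79.18677806854248
```

View pics/low3.png

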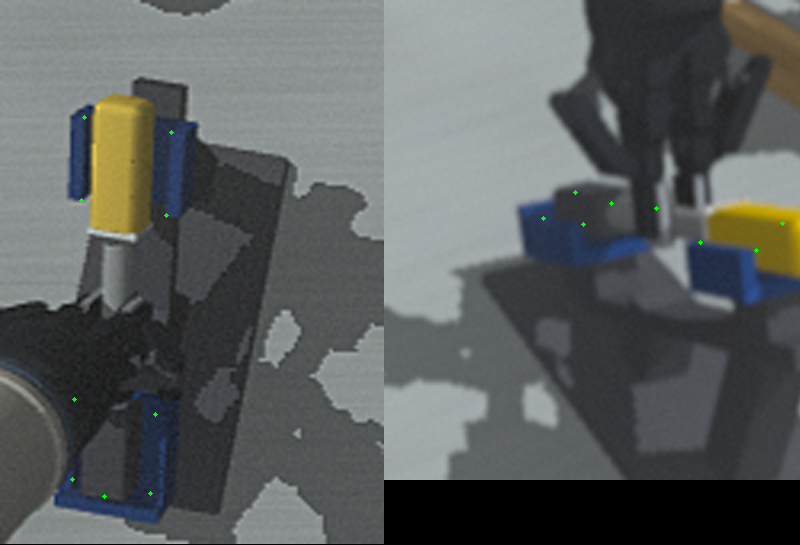

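The tamper lies between the cheeks of both cradles, with the handle touching the floor and the foot a few mm above it beside the stop. Releasing.

play_rows([
  {"dp":[0,0,0],"turn":[0,0,0],"fingers":0.78},
  {"dp":[0,0,0],"turn":[0,0,0],"fingers":0.7},
  {"dp":[0,0,0],"turn":[0,0,0],"fingers":0.5},
  {"dp":[0,0,0],"turn":[0,0,0],"fingers":0.4},
  {"dp":[0,0,0],"turn":[0,0,0],"fingers":0.4},
])

```text
clock: 8.28
eef_pos: [553.0, 236.2, 99.7]
tcp_rot: [3.136, -0.471, -0.17]
contact_force: [-0.6, -0.7, -0.2]
opening: 0.599
grasp_force: 0.0
```

play_rows([
  {"dp":[0,0,0],"turn":[0,0,0],"fingers":0.3},
  {"dp":[0,0,-0.2],"turn":[0,0,0],"fingers":0.3},
  {"dp":[0,0,-0.5],"turn":[0,0,0],"fingers":0.3},
  {"dp":[0,0,-0.8],"turn":[0,0,0],"fingers":0.3},
  {"dp":[0,0,-0.8],"turn":[0,0,0],"fingers":0.3},
])

```text
clock: 8.7
eef_pos: [510.5, 243.3, 181.8]
tcp_rot: [3.135, -0.469, -0.169]
contact_force: [-0.3, 0.9, 0.2]
opening: 0.698
grasp_force: 0.0
```

play_rows([
  {"dp":[0,0,-0.8],"turn":[0,0,0],"fingers":0.3},
  {"dp":[0,0,-0.6],"turn":[0,0,0],"fingers":0.3},
  {"dp":[0,0,0],"turn":[0,0,0],"fingers":0.3},
  {"dp":[0,0,0],"turn":[0,0,0],"fingers":0.3},
])

```text
clock: 9.03
eef_pos: [486.8, 249.1, 233.2]
tcp_rot: [3.139, -0.473, -0.17]
contact_force: [0.1, -0.2, 0.2]
opening: 0.697
grasp_force: 0.0
```

```bash
python3 look.py fin; python3 - <<'E'
from plan import *
for c,o in(("top",(160,140)),("scene",(350,130))):
    P=np.array([[130,0,15],[50,0,15],[-120,0,15]])
    print(c,((proj(c,P@RB.T+B)+.5-o)*3.2 + ([0,0] if c=="top" else [384,0])).round(0).tolist())
E
```

```text
tcp in bed [  6.01672383  -0.54729206 138.43938932] rotvec left (units) [-0.02374542  0.50444063  0.15056875] 9.1333 0.0
top [[122.0, 105.0], [116.0, 239.0], [104.0, 496.0]]
scene [[817.0, 219.0], [723.0, 209.0], [575.0, 193.0]]
```

View pics/fin.png

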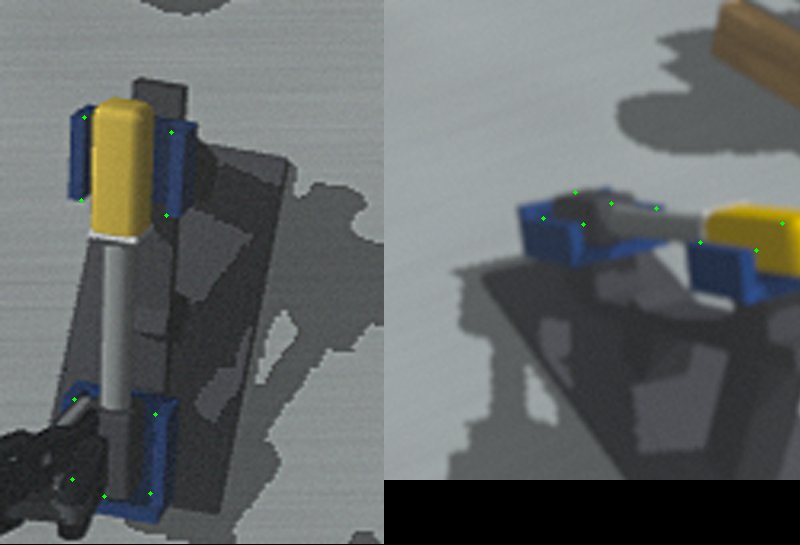

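The tamper lies seated in both cradles. The seen handle end (122,102), shaft junction (115,237) and foot end (116,498) match the predicted (122,105), (116,239) and (104,496) in the picture's pixels to a few mm. The gripper is clear, so I'm handing in.

```bash
python3 -c "
from rig import r
print(r.sign_off())"
```

```text
the job is handed in; nothing more can be done
None
```

The yellow tamper is in the blue rest, between the cheeks of both cradles with its foot by the stop and its handle up the slope; it was released without a drop, I did not touch the red and black tampers, and the job was handed in at about 9 s, with no verdict returned.

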